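# Load two sample tins on the paint mixer's plate

### The job

Load the mixer's round plate for a run, building one straight stack in this order from the bottom: the wide tin, the square rubber pad, the narrow tin, and on top the metal cap with its knob upward. Centre each piece on the one below, keep the tins upright all the time because they are full, and leave the mallet, the tape roll and the brush where they are.

Things in the scene. Friction and masses are not known exactly. Their poses are not given: they have to be found in the camera images.
- plate_top (a point): Mixer's loading plate, fixed to the counter: a low round grey foot 132 mm across and 18 mm high carrying a black rubber-faced disc 92 mm across; the point is the centre of the disc's flat top, 30 mm above the counter; z up.
- wide_tin_center (a point): Wide sample tin, loose: closed upright steel cylinder with a white paper label and flat steel lid, 66 mm across, 62 mm high, about 0.32 kg; the point is its centre, half-way up (31 mm above its underside); z is its upright axis.
- pad_center (a point): Rubber pad, loose: black square block 56 x 56 x 22 mm, lying flat, about 80 g; the point is its centre, 11 mm above its underside; x and y are square to its sides, z up.
- narrow_tin_center (a point): Narrow sample tin, loose: as the wide one but 50 mm across and 56 mm high, about 0.18 kg; the point is its centre, half-way up (28 mm above its underside); z is its upright axis.
- cap_knob (a point): Pressure cap, loose: aluminium disc 54 mm across and 10 mm thick with a black cylindrical knob 24 mm across and 26 mm high standing on its middle (36 mm in all), about 90 g; the point is the centre of the knob, 23 mm above the disc's underside; z points up along the knob.
- mallet_head (a point): Bystander, loose: mallet lying on the counter, black rubber head 60 mm across and 85 mm long along its y, light wooden handle 22 mm thick reaching 280 mm along its -x; the point is the centre of the head, 30 mm above the counter.
- tape: Bystander, loose: blue roll of tape lying flat, 92 mm across, 36 mm high, hole 76 mm; origin at the centre of its underside.
- brush: Bystander, loose: paint brush 200 mm long lying flat along its x, handle to -x; origin on its underside, about the middle of its length.
There are look-alikes about, which are no part of the job. What is shaped like the part that bears cap_knob but blue or purple is not meant.

How it is judged:
By the outcome, as a careful person would: the job done as asked, in the order asked, and still so for the second after the job is handed in, with the robot touching nothing.
It also fails if it takes over 115 s, if anything falls off the work surface, if the arm or the gripper's body presses on something with over 40 N, if the wrist force passes 120 N, or if a joint passes its speed limit or range.

### The arm

A 6-joint arm with a two-finger parallel gripper is mounted at the origin on the work surface. World frame = base frame: x ahead of the robot, y to its left, z up, the work surface at z = 0. Lengths are in m, angles in rad, forces in N, time in s.
With the tool pointing down it reaches from about 0.35 to 0.925 m from the base axis. Payload 6.4 kg.
Tool frame: the origin (TCP) lies at the very end of the fingers, on their centre line; the grasp point (between the pads) lies 19 mm behind it (grasp_offset is the distance from the TCP to the grasp point, in m); x points along the fingers, z is the direction in which the jaws open and shut, and the axes are right-handed (so a half turn about x gives the same grasp; the last joint's range is limited). The gripper opens to 85 mm and grips with 20 to 120 N. Pads are 22 mm wide; open, the fingers measure 114 mm over their backs; the gripper's body (76 mm by 85 mm) begins 54 mm behind the grasp point. The pads swing forward as they close: fully open they stand 13 mm farther back than shut.
Start: joints at [1.144, 0.245, 1.558, -0, 1.339, -0.174], TCP at [0.163, 0.629, 0.195] pointing down, gripper open.
Joint ranges: [-3.13, 3.13], [-1.02, 2.26], [0.13, 2.54], [-0.95, 4.09], [0.21, 2.88], [-2.74, 2.74]. Speed limits (rad/s): [2.57, 2.57, 3.14, 3.14, 3.14, 3.14].

### API

Orientations are given as a unit quaternion [x, y, z, w].
In Python, from bench import * gives the robot as it stands.
- The arm moves only by the tool drive_tool, never from a script. Its argument "series" is a list of rows, each a list of 7 numbers: the shift along the tool's x, y, z in cm, then the turn, a rotation vector about the tool's x, y, z in rad, then the opening, from 0 (shut) to 1 (fully open). In form: [[dx, dy, dz, rx, ry, rz, fingers], ...]. A call has 1 to 20 rows; each row is the pose to reach, as a shift and turn from the pose commanded when the call began, along the tool's axes at that moment; what a row does not reach only later rows make up. A row lasts 1/8 s, in which the tool goes at most 62.5 mm and 10.7 degrees, less where a joint would pass 70% of its speed; a pose out of reach is approached as far as the arm can. A call with a gripper value outside its range is refused whole. The fingers move at their own pace and stop on an object; the grip force is fixed at half the most. Time passes only in rows, so rows that repeat a pose let the fingers close. It gives the time, the measured TCP pose, the force and the opening at its end, in the units of the state.
- read_state(): the state, without advancing time (a new reading comes with each control period).
- get_image(name): name is "side" or "top"; returns a dict with "image" (384x512x3 uint8, blue, green, red), "fx", "fy", "cx", "cy" (pixels), "k1" (the pictures are not rectified: a ray, as slopes to the right and down, at radius r is drawn at 1 + k1 r^2 times it, then the intrinsics apply), "T" (4x4, takes a point from camera to world coordinates). Camera axes: x right, y up, looking along -z (the intrinsics and any distortion apply to the point x, -y, -z); pixel columns grow to the right and rows downward; lengths in m; the calibration is good to about 2 mm. A picture is of the moment at which its call begins. There is no depth.
- job_done(): hands the job in, once; it reports no verdict.
The state is a dict: "clock": time; "qpos": joint angles; "qd": joint speeds; "joint_efforts": joint torques, N m; "tool_pos": TCP position; "eef_rot": TCP orientation; "force": force on the tool from outside, world axes, zero at the start; "ft_torque": the same for the moment, N m; "width": finger opening in m.
Only numpy, scipy, OpenCV 4.12 (cv2) and the standard library are available. Lean on these libraries where they do the work, as an engineer would, in place of code of your own. Each camera call takes 0.05 s, during which the arm holds its last target. There are 200 camera calls.

## Working session

There is one attempt and no reset: what is moved stays moved. The work goes in short steps, Python scripts to look and compute and a tool call to move; the robot and the scene stay as the last step left them, time stands still between calls to the robot, and variables do not carry over. Pictures are saved under pics/ and viewed, about 12 in all and at most 16, crops included, and the job is handed in when it is done.

Besides the shell and the picture viewer there is one more tool, called after ">>>" as name(argument=value, ...), one argument or row to a line, values as JSON. drive_tool: Moves the arm, as the interface text tells. Its arguments: {"type":"object","properties":{"series":{"type":"array","items":{"type":"array","items":{"type":"number"}}}},"required":["series"]}

```bash
ls; mkdir -p pics
cat > h.py <<'E'
from bench import *
import numpy as np, cv2
def ray(c,u,v):
    K=np.array([[c["fx"],0,c["cx"]],[0,c["fy"],c["cy"]],[0,0,1.]])
    # drawn = p*(1+k1 r^2)
    p=cv2.undistortPointsIter(np.array([[[u,v]]],float),K,np.array([c["k1"],0,0,0.]),None,None,(3,50,1e-9))[0,0]
    T=np.array(c["T"]); d=T[:3,:3]@np.array([p[0],-p[1],-1]); return T[:3,3],d
def onz(c,u,v,z):
    o,d=ray(c,u,v); return o+d*(z-o[2])/d[2]
def proj(c,P):
    T=np.array(c["T"]); q=T[:3,:3].T@(np.asarray(P,float)-T[:3,3]); x,y=q[0]/-q[2],-q[1]/-q[2]
    s=1+c["k1"]*(x*x+y*y); return np.array([c["fx"]*x*s+c["cx"],c["fy"]*y*s+c["cy"]])
E
python3 - <<'E'
from h import *
for n in("top","side"):
    c=get_image(n); cv2.imwrite(f"pics/{n}0.png",c["image"]); print(n,c["fx"],c["k1"],np.round(c["T"],3).tolist())
print(read_state())
E
```

```text
pics
top 373.6275886677352 -0.10438204377608107 [[-0.006, 0.987, -0.162, 0.406], [-1.0, -0.002, 0.023, -0.005], [0.023, 0.162, 0.986, 1.02], [0.0, 0.0, 0.0, 1.0]]
side 466.17410181889966 -0.00407250101946238 [[-0.969, 0.172, -0.177, 0.35], [-0.246, -0.717, 0.652, 0.764], [-0.015, 0.675, 0.738, 0.921], [0.0, 0.0, 0.0, 1.0]]
{'clock': 0.1, 'qpos': array([ 1.14389007e+00,  2.45741743e-01,  1.55888397e+00, -1.47752439e-05,
        1.33869629e+00, -1.74050790e-01]), 'qd': array([ 0.00113248, -0.00220464, -0.00114   ,  0.00208051, -0.00163569,
        0.00035955]), 'joint_efforts': array([ 4.89606664e-04, -4.30667424e+01, -3.27131796e+01, -1.60659174e-04,
        2.83383568e-03,  2.08897688e-06]), 'tool_pos': array([0.16234281, 0.62882338, 0.19369654]), 'eef_rot': array([-0.43325402,  0.55959254,  0.43267502,  0.55851542]), 'force': array([-0.09090307,  0.60520137,  0.39045685]), 'ft_torque': array([-0.01404417,  0.0445328 , -0.01283871]), 'width': 0.08542086096239106}
```

View pics/top0.png

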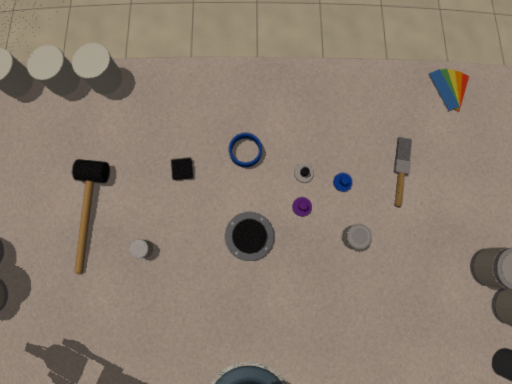

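View pics/side0.png

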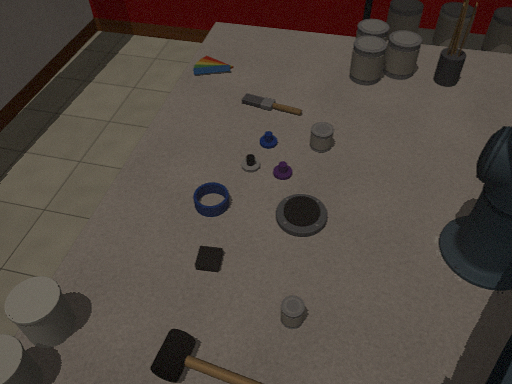

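The top view shows these candidates:
- **Cap:** silver disc with black knob (305,172). The blue (343,182) and purple (302,207) ones are look-alikes.
- **Wide tin:** (359,237), with large cans at the image edges.
- **Narrow tin:** (140,249).
- **Pad:** (182,169). The mallet head (91,171) is also black.
- **Plate:** (249,236).

I'll check these in a close crop and measure them.

Run:
```python
from h import *
c=get_image("top");im=c["image"]
cv2.imwrite("pics/crop1.png",cv2.resize(im[125:275,120:390],None,fx=2.9,fy=2.9,interpolation=cv2.INTER_CUBIC))
s=get_image("side")
m=s["image"]
cv2.imwrite("pics/crop2.png",cv2.resize(m[110:340,180:350],None,fx=2.6,fy=2.6,interpolation=cv2.INTER_CUBIC))
for n,u,v,z in(("plate",249,236,.03),("wide",359,237,.062),("pad",182,169,.022),("narrow",140,249,.056),("cap",305,172,.036)):
    P=onz(c,u,v,z); print(n,P.round(4),proj(s,P).round(1),proj(c,P))
```

```text
plate [ 0.4457 -0.0047  0.03  ] [301.5 208.7] [249. 236.]
wide [ 0.4395 -0.289   0.062 ] [322.6 128.7] [359. 237.]
pad [0.6285 0.1781 0.022 ] [210.2 254.4] [182. 169.]
narrow [0.4116 0.2752 0.056 ] [293.4 302.6] [140. 249.]
cap [ 0.6166 -0.1564  0.036 ] [251.3 156.4] [305. 172.]
```

View pics/crop1.png

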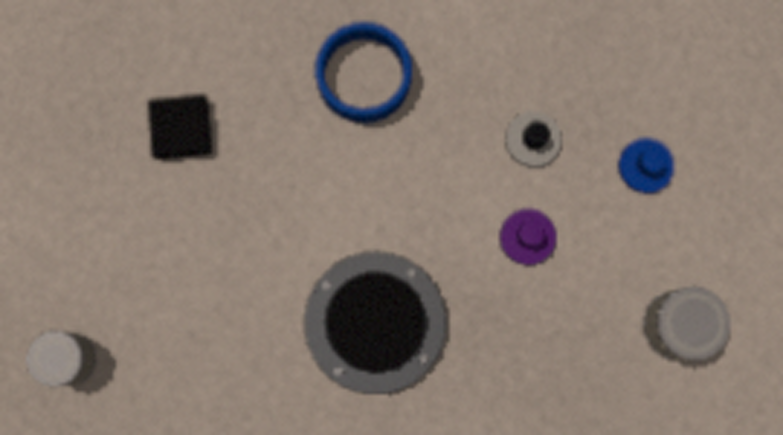

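View pics/crop2.png

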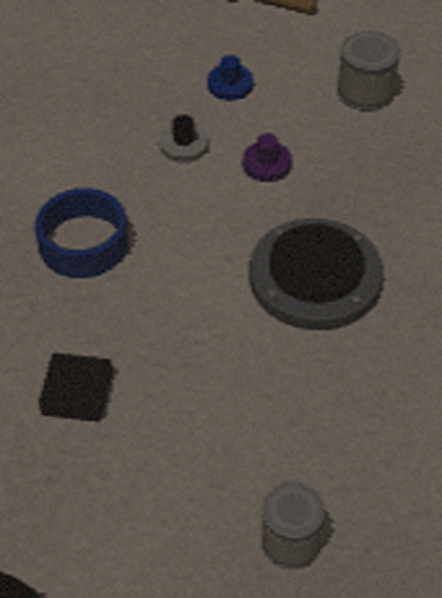

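The crops confirm the choices: the silver cap with the black knob, two tins, the black pad and the plate. Next I'll measure them in both views.

```bash
cat >> h.py <<'E'
from scipy.spatial.transform import Rotation as R
def blob(mask,u,v):
    n,l,st,ce=cv2.connectedComponentsWithStats(mask.astype(np.uint8))
    d=[np.hypot(*(ce[i]-[u,v])) if st[i,4]>15 else 1e9 for i in range(1,n)]; i=1+int(np.argmin(d))
    return ce[i],st[i],l==i
def tool():
    s=read_state(); return s,np.array(s["tool_pos"]),R.from_quat(s["eef_rot"])
def delta(target,yaw):
    """tool pointing down, jaw axis (z) at yaw in world (mod pi); prints shift cm & rotvec"""
    s,p,r=tool(); z=r.as_matrix()[:,2]; cur=np.arctan2(z[1],z[0])
    y=cur+(yaw-cur+np.pi/2)%np.pi-np.pi/2
    zz=np.array([np.cos(y),np.sin(y),0]); xx=np.array([0,0,-1.]); M=np.c_[xx,np.cross(zz,xx),zz]
    print("jaw yaw now",cur.round(3),"->",round(y,3),"shift cm",(r.inv().apply(np.asarray(target)-p)*100).round(2),"rot",(r.inv()*R.from_matrix(M)).as_rotvec().round(3),"q6",s["qpos"][5].round(2),"t",s["clock"])
E
python3 - <<'E'
from h import *
c=get_image("top");s=get_image("side")
def near(a,b): # closest pt two rays
    (o,d),(p,e)=a,b; t=np.linalg.lstsq(np.c_[d,-e],p-o,rcond=None)[0]; A,B=o+d*t[0],p+e*t[1]; return (A+B)/2,np.linalg.norm(A-B)
def run(n,fm,pix,z):
    out=[]
    for cam,(u,v) in zip((c,s),pix):
        ce,st,l=blob(fm(cam["image"].astype(int)),u,v); out.append(ray(cam,*ce)); print(n,ce.round(1),st[2:5],onz(cam,*ce,z).round(4))
    P,e=near(*out); print("   both",P.round(4),"gap",e.round(4))
    return l
dark=lambda i:i.max(2)<45
run("plate",dark,((249,236),(302,210)),.03)
run("pad",dark,((182,169),(209,259)),.011)
run("knob",dark,((305,172),(251,160)),.023)
for cam in (c,s):
    i=cam["image"].astype(int)
    for u,v in(((359,237),(140,249),(300,180),(300,172),(340,300),(182,169)) if cam is c else ((321,132),(292,307),(245,165),(330,300))): print((u,v),i[v-1:v+2,u-1:u+2].mean((0,1)).round())
ce,st,l=blob(dark(c["image"].astype(int)),182,169)
k=cv2.findContours(l.astype(np.uint8),0,1)[0][0]; b=cv2.boxPoints(cv2.minAreaRect(k)); print([onz(c,*q,.011)[:2].round(4) for q in b],cv2.minAreaRect(k))
E
```

```text
plate [249.3 235.8] [ 35  35 930] [ 0.4463 -0.0054  0.03  ]
plate [301.4 210.8] [ 36  31 896] [0.4447 0.0025 0.03  ]
   both [ 0.4462 -0.0055  0.0207] gap 0.0009
pad [181.9 168.7] [ 21  22 399] [0.6316 0.1803 0.011 ]
pad [209.  258.6] [ 29  26 591] [0.6309 0.183  0.011 ]
   both [0.6321 0.1809 0.0077] gap 0.0004
knob [304.5 171.6] [ 8  9 57] [ 0.6206 -0.1571  0.023 ]
knob [250.4 159.9] [ 9 12 82] [ 0.6193 -0.1552  0.023 ]
   both [ 0.6205 -0.1575  0.0208] gap 0.001
(359, 237) [109. 113. 120.]
(140, 249) [135. 140. 149.]
(300, 180) [109. 117. 125.]
(300, 172) [65. 69. 74.]
(340, 300) [117. 130. 145.]
(182, 169) [14. 13. 16.]
(321, 132) [72. 77. 80.]
(292, 307) [71. 76. 79.]
(245, 165) [77. 83. 88.]
(330, 300) [82. 91. 99.]
[array([0.6569, 0.212 ]), array([0.663 , 0.1564]), array([0.6068, 0.1489]), array([0.6007, 0.2039])] ((181.96951293945312, 168.72560119628906), (19.988109588623047, 20.098541259765625), 83.6598129272461)
```

Run:
```python
from h import *
c=get_image("top");s=get_image("side")
def m(im):
    b=cv2.GaussianBlur(im,(5,5),1).astype(float); k=((b[...,2]-b[...,0])/(b[...,2]+1)<.135)&(b[...,2]>40)
    return cv2.morphologyEx(k.astype(np.uint8),cv2.MORPH_OPEN,np.ones((3,3)))
for n,px,h in(("wide",((359,237),(321,136)),.031),("narrow",((140,249),(292,311)),.028)):
    r=[]
    for cam,(u,v) in zip((c,s),px):
        ce,st,l=blob(m(cam["image"]),u,v); k=cv2.findContours(l.astype(np.uint8),0,1)[0][0]; ce=np.array(cv2.minAreaRect(k)[0])
        print(n,ce.round(1),st,onz(cam,*ce,h).round(4))
s2,p,r=tool();print(r.as_matrix().round(3))
delta([.438,-.287,.16],np.pi/2); delta([.412,.272,.16],np.pi/2); delta([.412,.272,.16],0)
```

```text
wide [358.5 236. ] [347 224  24  25 484] [ 0.4433 -0.2969  0.031 ]
wide [321.5 129.5] [311 122  22  16 292] [ 0.4454 -0.3227  0.031 ]
narrow [139. 248.] [130 239  19  19 294] [0.4143 0.2861 0.028 ]
narrow [292.7 306.3] [281 296  24  23 420] [0.4133 0.2685 0.028 ]
[[-0.    -0.968  0.25 ]
 [-0.     0.25   0.968]
 [-1.     0.    -0.   ]]
jaw yaw now 1.318 -> 1.571 shift cm [  3.47 -49.59 -81.83] rot [-0.253 -0.    -0.   ] q6 -0.17 t 0.4
jaw yaw now 1.318 -> 1.571 shift cm [  3.46 -33.09 -28.35] rot [-0.253 -0.    -0.   ] q6 -0.17 t 0.4
jaw yaw now 1.318 -> 0.0 shift cm [  3.46 -33.09 -28.35] rot [ 1.318 -0.     0.   ] q6 -0.17 t 0.4
```

>>> drive_tool(
  series=[
    [0,-38.6,-34.2,1.318,0,0,1],
    [0,-38.6,-34.2,1.318,0,0,1],
    [0,-38.6,-34.2,1.318,0,0,1],
    [0,-38.6,-34.2,1.318,0,0,1],
    [0,-38.6,-34.2,1.318,0,0,1],
    [0,-38.6,-34.2,1.318,0,0,1],
    [0,-38.6,-34.2,1.318,0,0,1],
    [0,-38.6,-34.2,1.318,0,0,1],
    [3.4,-50,-81.8,1.318,0,0,1],
    [3.4,-50,-81.8,1.318,0,0,1],
    [3.4,-50,-81.8,1.318,0,0,1],
    [3.4,-50,-81.8,1.318,0,0,1],
    [3.4,-50,-81.8,1.318,0,0,1],
    [3.4,-50,-81.8,1.318,0,0,1],
    [3.4,-50,-81.8,1.318,0,0,1],
    [3.4,-50,-81.8,1.318,0,0,1],
    [3.4,-50,-81.8,1.318,0,0,1],
    [3.4,-50,-81.8,1.318,0,0,1],
    [3.4,-50,-81.8,1.318,0,0,1],
    [3.4,-50,-81.8,1.318,0,0,1],
  ],
)

```text
clock: 2.9
tool_pos: [0.4424, -0.2866, 0.1609]
eef_rot: [-0.001, 0.707, 0.001, 0.707]
force: [0.7, 0.5, 0.2]
width: 0.0854
```

Run:
```python
from h import *
delta([.442,-.288,.012],0)
print(tool()[1],tool()[2].as_matrix().round(3).tolist(),tool()[0]["qpos"].round(2))
cs=[get_image(n)["image"] for n in("top","side")]
cv2.imwrite("pics/a.png",np.hstack([cv2.resize(cs[0][160:310,270:420],(390,390)),cv2.resize(cs[1][60:210,240:390],(390,390))]))
```

```text
jaw yaw now 0.002 -> 0.0 shift cm [14.89 -0.14 -0.04] rot [0.002 0.    0.   ] q6 -0.79 t 2.9
[ 0.44238795 -0.28658429  0.16093146] [[0.0, -0.002, 1.0], [-0.0, 1.0, 0.002], [-1.0, -0.0, 0.0]] [-0.79 -0.01  1.9   0.    1.25 -0.79]
```

View pics/a.png

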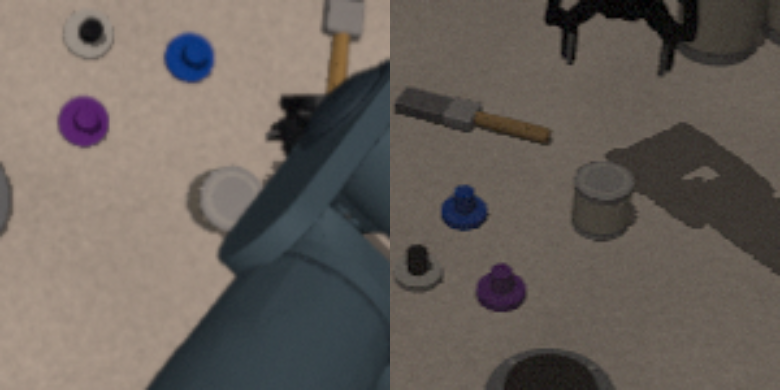

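Run:
```python
from h import *
c=get_image("top");s=get_image("side")
for P in ([.4424,-.2866,.161],[.442,-.287,.062],[.4424,-.2866,.0],[.4424+.05,-.2866,.2],[.4424-.05,-.2866,.2]): print(proj(c,P),proj(s,P))
```

```text
[370.20754042 234.14178315] [324.60749888 100.5603165 ]
[358.21309909 236.05667181] [321.64908595 129.02448985]
[351.60308084 236.83275396] [319.70199156 145.4249088 ]
[374.63640412 210.98802552] [307.26650441  85.93254328]
[376.81176794 256.00470281] [344.87446076  90.89520751]
```

Run:
```python
from h import *
s=get_image("side");im=s["image"]
big=cv2.resize(im[40:160,250:410],None,fx=5,fy=5,interpolation=cv2.INTER_CUBIC); big=cv2.convertScaleAbs(big,alpha=2)
for P in ([.4424,-.2866,.161],[.4424+.0425,-.2866,.174],[.4424-.0425,-.2866,.174]):
    u,v=proj(s,P); cv2.drawMarker(big,(int((u-250)*5),int((v-40)*5)),(0,255,0),0,15,2)
cv2.imwrite("pics/b.png",big)
```

```text
(no output)
```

View pics/b.png

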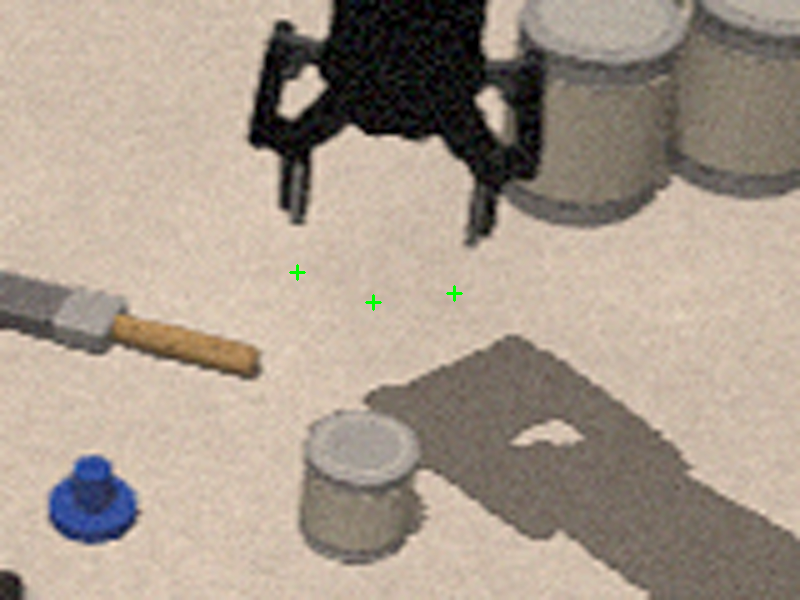

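The tin is at crop (360,450), but the fingertips at (297,220) and (477,243) sit about 10 px above the predicted marks. I'll go down a safe amount and check again.

>>> drive_tool(
  series=[
    [9,-0.1,0,0.002,0,0,1],
    [9,-0.1,0,0.002,0,0,1],
    [9,-0.1,0,0.002,0,0,1],
    [9,-0.1,0,0.002,0,0,1],
  ],
)

```text
clock: 3.65
tool_pos: [0.443, -0.2896, 0.0723]
eef_rot: [0.0, 0.706, -0.001, 0.708]
force: [0.7, 0.4, -0.2]
width: 0.0857
```

Run:
```python
from h import *
s=get_image("side");im=s["image"]; p=tool()[1]; print(p,tool()[0]["qpos"].round(3))
big=cv2.resize(im[60:180,250:410],None,fx=5,fy=5,interpolation=cv2.INTER_CUBIC); big=cv2.convertScaleAbs(big,alpha=2)
for P in (p,p+[.0425,0,.013],p+[-.0425,0,.013]):
    u,v=proj(s,P); cv2.drawMarker(big,(int((u-250)*5),int((v-60)*5)),(0,255,0),0,15,2)
cv2.imwrite("pics/c.png",big)
```

```text
[ 0.44322975 -0.28980113  0.07270728] [-0.793  0.111  1.952  0.     1.075 -0.791]
```

View pics/c.png

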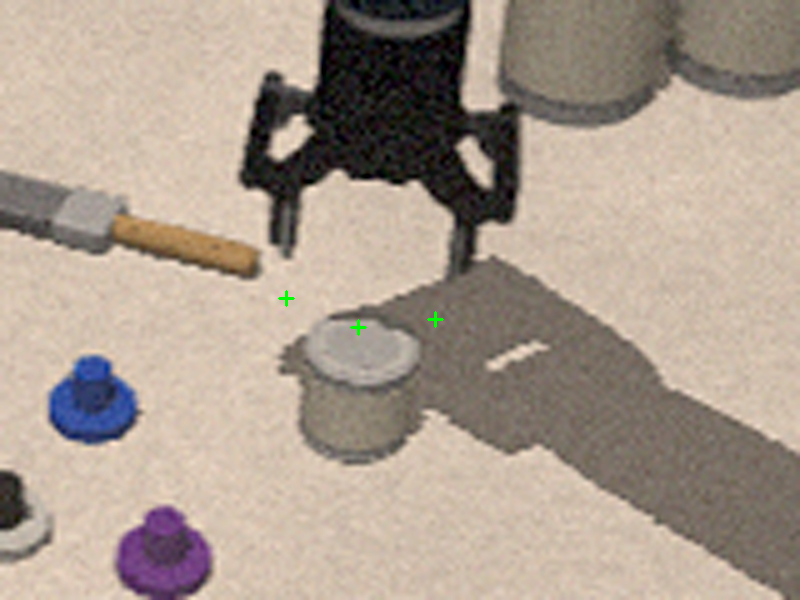

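Run:
```python
from h import *
s=get_image("top");im=s["image"]; p=tool()[1]
big=cv2.resize(im[170:270,330:450],None,fx=6,fy=6,interpolation=cv2.INTER_CUBIC); big=cv2.convertScaleAbs(big,alpha=1.7)
for P,k in ((p+[.0425,0,.013],(0,255,0)),(p+[.0425,0,.05],(0,0,255)),(p+[.07,0,.06],(255,0,0))):
    u,v=proj(s,P); cv2.drawMarker(big,(int((u-330)*6),int((v-170)*6)),k,0,15,2)
cv2.imwrite("pics/d.png",big)
```

```text
(no output)
```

View pics/d.png

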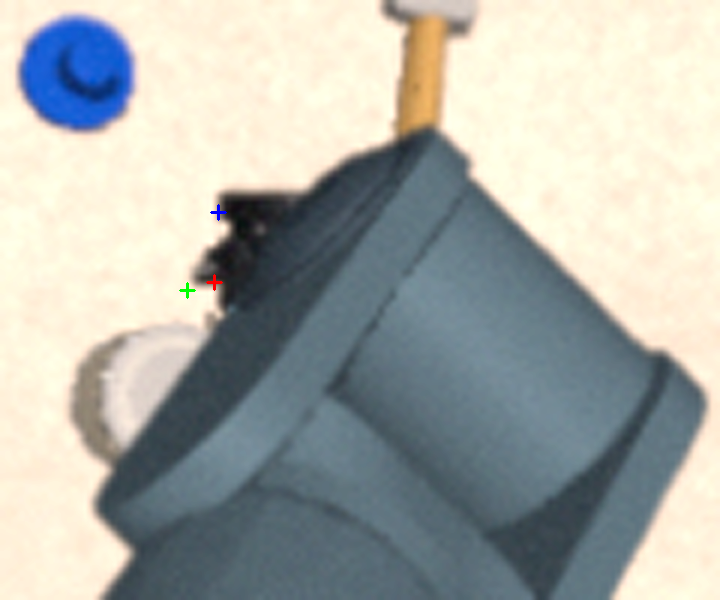

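Run:
```python
from h import *
c=get_image("top");s=get_image("side")
for P in ([0,0,0],[0.09,0,0],[0,.09,0],[-.09,0,0]): print(P,proj(c,P),proj(s,P))
im=np.hstack([cv2.resize(c["image"][330:384,190:310],(480,216)),cv2.resize(s["image"][180:300,430:512],(300,216*2))[:216]*1]) if 0 else None
a=cv2.resize(c["image"][304:384,180:340],None,fx=2.5,fy=2.5); b=cv2.resize(s["image"][170:310,412:512],None,fx=2.5,fy=2.5)
o=np.zeros((350,650,3),np.uint8); o[:200,:400]=a; o[:350,400:]=b; cv2.imwrite("pics/e.png",cv2.convertScaleAbs(o,alpha=2))
```

```text
[0, 0, 0] [247.88507274 406.31338456] [483.87136932 251.14902188]
[0.09, 0, 0] [247.71665985 371.77727416] [444.8469758  244.02143751]
[0, 0.09, 0] [213.47502451 406.48634471] [486.62466951 282.68520685]
[-0.09, 0, 0] [248.0806541 440.3933977] [523.98258239 258.47421538]
```

View pics/e.png

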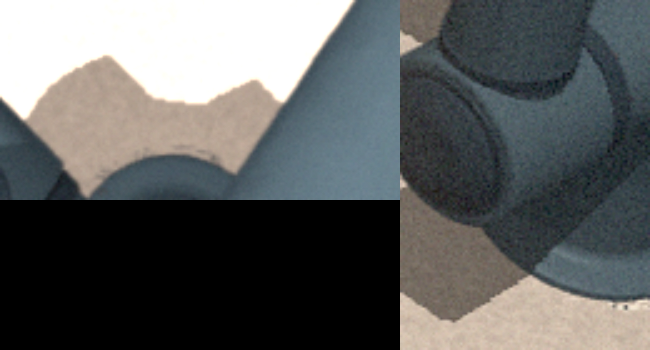

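>>> drive_tool(
  series=[
    [-2,13,-2,0,0,0,0],
    [-2,13,-2,0,0,0,0],
    [-2,13,-2,0,0,0,0],
    [-2,13,-2,0,0,0,0],
    [4,13,-2,0,0,0,0],
    [4,13,-2,0,0,0,0],
    [4,13,-2,0,0,0,0],
    [4,13,-2,0,0,0,0],
  ],
)

```text
clock: 4.85
tool_pos: [0.4241, -0.1603, 0.0329]
eef_rot: [0.0, 0.706, -0.002, 0.708]
force: [-0.5, -0.0, 0.3]
width: 0.0
```

Run:
```python
from h import *
o=[]
for n in("top","side"):
    s=get_image(n);im=s["image"]; p=tool()[1]; 
    u,v=proj(s,p); x0,y0=int(u)-40,int(v)-60
    big=cv2.convertScaleAbs(cv2.resize(im[y0:y0+100,x0:x0+80],None,fx=5,fy=5,interpolation=cv2.INTER_CUBIC),alpha=2)
    cv2.drawMarker(big,(int((u-x0)*5),int((v-y0)*5)),(0,255,0),0,15,2); o.append(big); print(n,x0,y0,u,v,p,tool()[0]["width"])
cv2.imwrite("pics/f.png",np.hstack(o))
```

```text
top 267 183 307.9975618858951 243.89707703004478 [ 0.42388032 -0.16001945  0.03273307] 2.516338008721207e-05
side 280 107 320.08876970650033 167.6282236538044 [ 0.42362361 -0.15974893  0.03244419] 4.1954302844639825e-06
```

View pics/f.png

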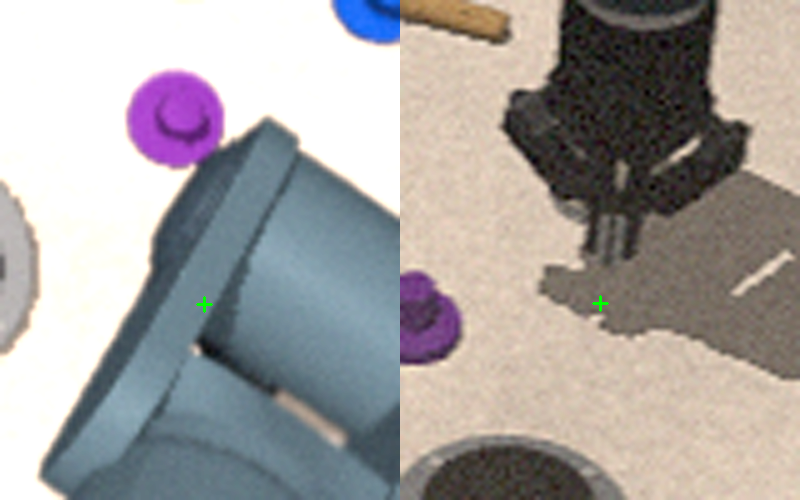

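The shut tip shows at side px (322.4,158.6) against a predicted (320.1,167.6). I'll settle the height by touching the counter.

>>> drive_tool(
  series=[
    [1,0,0,0,0,0,0],
    [2,0,0,0,0,0,0],
    [2.7,0,0,0,0,0,0],
    [2.7,0,0,0,0,0,0],
  ],
)

```text
clock: 5.45
tool_pos: [0.4216, -0.1582, 0.0027]
eef_rot: [0.001, 0.708, -0.0, 0.706]
force: [0.3, -0.9, 0.6]
width: -0.0002
```

>>> drive_tool(
  series=[
    [0.2,0,0,0,0,0,0],
    [0.4,0,0,0,0,0,0],
    [0.4,0,0,0,0,0,0],
  ],
)

```text
clock: 5.82
tool_pos: [0.4223, -0.1587, -0.0003]
eef_rot: [0.001, 0.707, -0.001, 0.707]
force: [-0.3, -0.1, -1.0]
width: -0.0001
```

>>> drive_tool(
  series=[
    [0.2,0,0,0,0,0,0],
    [0.3,0,0,0,0,0,0],
    [0.3,0,0,0,0,0,0],
  ],
)

```text
clock: 6.2
tool_pos: [0.4223, -0.1586, -0.0034]
eef_rot: [0.001, 0.707, -0.001, 0.707]
force: [0.6, 0.7, -0.6]
width: -0.0001
```

The TCP reads below 0 with no contact, so the reported TCP really is biased. I'll keep probing carefully.

>>> drive_tool(
  series=[
    [0.2,0,0,0,0,0,0],
    [0.4,0,0,0,0,0,0],
    [0.6,0,0,0,0,0,0],
    [0.6,0,0,0,0,0,0],
  ],
)

```text
clock: 6.7
tool_pos: [0.4222, -0.1586, -0.0095]
eef_rot: [0.001, 0.707, -0.001, 0.707]
force: [0.2, 0.0, 0.2]
width: -0.0001
```

Run:
```python
from h import *
s=get_image("side");im=s["image"]; st,p,r=tool()
u,v=proj(s,p); x0,y0=int(u)-40,int(v)-50
big=cv2.convertScaleAbs(cv2.resize(im[y0:y0+80,x0:x0+80],None,fx=7,fy=7,interpolation=cv2.INTER_CUBIC),alpha=2)
cv2.drawMarker(big,(int((u-x0)*7),int((v-y0)*7)),(0,255,0),0,15,2); print(x0,y0,u,v,p,st["force"],r.as_matrix().round(3).tolist(),st["qpos"].round(3))
cv2.imwrite("pics/g.png",big)
```

```text
279 128 319.2543162393088 178.77159614588928 [ 0.42228111 -0.15862575 -0.00941317] [-0.16692656  0.98829157 -0.35128239] [[-0.0, 0.002, 1.0], [0.0, 1.0, -0.002], [-1.0, 0.0, -0.0]] [-0.612  0.089  2.164  0.     0.888 -0.61 ]
```

View pics/g.png

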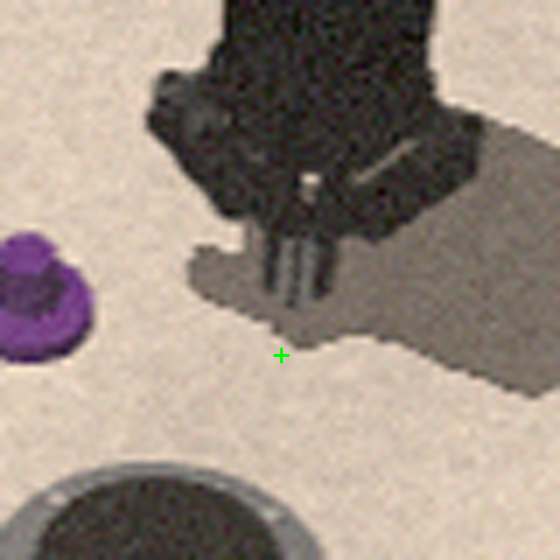

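>>> drive_tool(
  series=[
    [0.4,0,0,0,0,0,0],
    [0.7,0,0,0,0,0,0],
    [1.0,0,0,0,0,0,0],
    [1.0,0,0,0,0,0,0],
  ],
)

```text
clock: 7.25
tool_pos: [0.4221, -0.1585, -0.0196]
eef_rot: [0.001, 0.707, -0.001, 0.707]
force: [-1.3, -0.3, 0.7]
width: -0.0002
```

>>> drive_tool(
  series=[
    [0.1,0,0,0,0,0,0],
    [0.2,0,0,0,0,0,0],
    [0.2,0,0,0,0,0,0],
  ],
)

```text
clock: 7.62
tool_pos: [0.4223, -0.1587, -0.0213]
eef_rot: [0.001, 0.707, -0.001, 0.707]
force: [0.0, -0.4, 0.3]
width: -0.0003
```

>>> drive_tool(
  series=[
    [0.1,0,0,0,0,0,0],
    [0.2,0,0,0,0,0,0],
    [0.2,0,0,0,0,0,0],
  ],
)

```text
clock: 8.0
tool_pos: [0.4223, -0.1586, -0.0234]
eef_rot: [0.001, 0.707, -0.001, 0.707]
force: [0.7, -0.9, -0.9]
width: -0.0002
```

>>> drive_tool(
  series=[
    [0.1,0,0,0,0,0,0],
    [0.2,0,0,0,0,0,0],
    [0.2,0,0,0,0,0,0],
  ],
)

```text
clock: 8.38
tool_pos: [0.4223, -0.1586, -0.0254]
eef_rot: [0.001, 0.707, -0.001, 0.707]
force: [0.2, -0.4, -0.6]
width: 0.0001
```

>>> drive_tool(
  series=[
    [0.1,0,0,0,0,0,0],
    [0.2,0,0,0,0,0,0],
    [0.2,0,0,0,0,0,0],
  ],
)

```text
clock: 8.75
tool_pos: [0.4223, -0.1586, -0.0274]
eef_rot: [0.001, 0.707, -0.001, 0.707]
force: [-0.3, -0.2, 0.5]
width: -0.0002
```

>>> drive_tool(
  series=[
    [0.1,0,0,0,0,0,0],
    [0.2,0,0,0,0,0,0],
    [0.2,0,0,0,0,0,0],
  ],
)

```text
clock: 9.12
tool_pos: [0.4223, -0.1586, -0.0294]
eef_rot: [0.001, 0.707, -0.001, 0.707]
force: [0.7, -0.3, 0.5]
width: 0.0003
```

>>> drive_tool(
  series=[
    [0.1,0,0,0,0,0,0],
    [0.2,0,0,0,0,0,0],
    [0.2,0,0,0,0,0,0],
  ],
)

```text
clock: 9.5
tool_pos: [0.4222, -0.1586, -0.0314]
eef_rot: [0.001, 0.707, -0.001, 0.707]
force: [1.4, -0.1, -0.4]
width: -0.0003
```

Run:
```python
from h import *
s=get_image("side");st,p,r=tool();print(p,st["force"],proj(s,p),proj(s,p+[0,0,.03]))
x0,y0=290,150
cv2.imwrite("pics/h.png",cv2.convertScaleAbs(cv2.resize(s["image"][y0:y0+50,x0:x0+60],None,fx=9,fy=9,interpolation=cv2.INTER_CUBIC),alpha=2.5))
```

```text
[ 0.4223224  -0.1586534  -0.03135177] [0.2898419  0.56978642 0.22558769] [318.60543945 184.21261156] [319.47881253 176.72530624]
```

View pics/h.png

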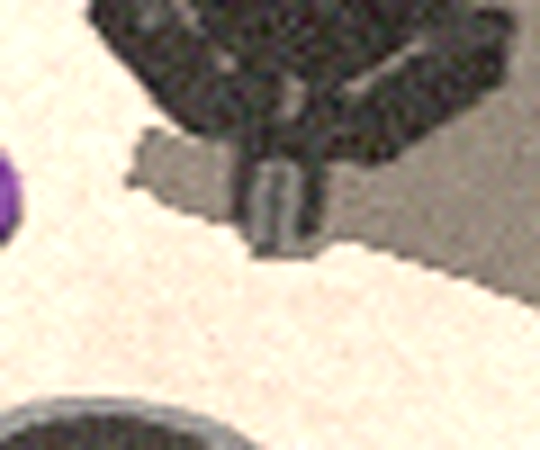

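>>> drive_tool(
  series=[
    [0.1,0,0,0,0,0,0],
    [0.2,0,0,0,0,0,0],
    [0.2,0,0,0,0,0,0],
  ],
)

```text
clock: 9.93
tool_pos: [0.4222, -0.1586, -0.0334]
eef_rot: [0.001, 0.707, -0.001, 0.707]
force: [-0.7, -0.6, -0.5]
width: 0.0003
```

>>> drive_tool(
  series=[
    [0.1,0,0,0,0,0,0],
    [0.1,0,0,0,0,0,0],
  ],
)

```text
clock: 10.18
tool_pos: [0.4223, -0.1586, -0.0344]
eef_rot: [0.001, 0.707, -0.001, 0.707]
force: [0.4, 0.5, -0.3]
width: -0.0003
```

>>> drive_tool(
  series=[
    [0.1,0,0,0,0,0,0],
    [0.1,0,0,0,0,0,0],
  ],
)

```text
clock: 10.42
tool_pos: [0.4223, -0.1586, -0.0354]
eef_rot: [0.001, 0.707, -0.001, 0.707]
force: [-0.2, 0.4, 0.5]
width: -0.0001
```

Run:
```python
from h import *
s=get_image("side");print(onz(s,320.5,177.8,0),onz(s,320.5,177.8,.004))
```

```text
[ 0.41880633 -0.15381045  0.        ] [ 0.41850673 -0.14982121  0.004     ]
```

>>> drive_tool(
  series=[
    [0.1,0,0,0,0,0,0],
    [0.1,0,0,0,0,0,0],
  ],
)

```text
clock: 10.72
tool_pos: [0.4223, -0.1586, -0.0364]
eef_rot: [0.001, 0.707, -0.001, 0.707]
force: [0.8, 0.4, 0.3]
width: 0.0002
```

>>> drive_tool(
  series=[
    [0.1,0,0,0,0,0,0],
    [0.1,0,0,0,0,0,0],
  ],
)

```text
clock: 10.98
tool_pos: [0.4224, -0.1587, -0.0366]
eef_rot: [0.001, 0.707, -0.0, 0.707]
force: [-3.8, 2.9, 8.8]
width: -0.0
```

>>> drive_tool(
  series=[
    [0.1,0,0,0,0,0,0],
    [0.1,0,0,0,0,0,0],
  ],
)

```text
clock: 11.22
tool_pos: [0.4224, -0.1587, -0.0367]
eef_rot: [0.001, 0.708, -0.0, 0.706]
force: [-7.7, 4.5, 21.0]
width: -0.0001
```

>>> drive_tool(
  series=[
    [0.1,0,0,0,0,0,0],
    [0.1,0,0,0,0,0,0],
  ],
)

```text
clock: 11.48
tool_pos: [0.4224, -0.1587, -0.0367]
eef_rot: [0.001, 0.708, 0.0, 0.706]
force: [-12.5, 5.3, 32.7]
width: -0.0002
```

Contact came at a reported z of -0.0366, so the real tip height is the reported value plus 36.6 mm. I'll use that from here, lifting and going over the wide tin.

>>> drive_tool(
  series=[
    [-13,0,0,0,0,0,1],
    [-13,0,0,0,0,0,1],
    [-13,0,0,0,0,0,1],
    [-13,-12.9,2.2,0,0,0,1],
    [-13,-12.9,2.2,0,0,0,1],
    [-13,-12.9,2.2,0,0,0,1],
    [-13,-12.9,2.2,0,0,0,1],
    [-8,-12.9,2.2,0,0,0,1],
    [-6,-12.9,2.2,0,0,0,1],
    [-5,-12.9,2.2,0,0,0,1],
    [-5,-12.9,2.2,0,0,0,1],
  ],
)

```text
clock: 12.85
tool_pos: [0.4438, -0.2866, 0.0103]
eef_rot: [0.001, 0.707, -0.0, 0.707]
force: [0.1, 0.7, 0.7]
width: 0.0855
```

Run:
```python
from h import *
s=get_image("side");st,p,r=tool();print(p,st["force"]); delta([.445,-.288,-.025],0)
cv2.imwrite("pics/i.png",cv2.convertScaleAbs(cv2.resize(s["image"][70:170,260:400],None,fx=5,fy=5,interpolation=cv2.INTER_CUBIC),alpha=2))
```

```text
[ 0.44439656 -0.28733133  0.01117875] [ 0.17772657  0.50738015 -0.11122645]
jaw yaw now -0.001 -> 0.0 shift cm [ 3.62 -0.07  0.06] rot [-0.001  0.     0.   ] q6 -0.79 t 12.9
```

View pics/i.png

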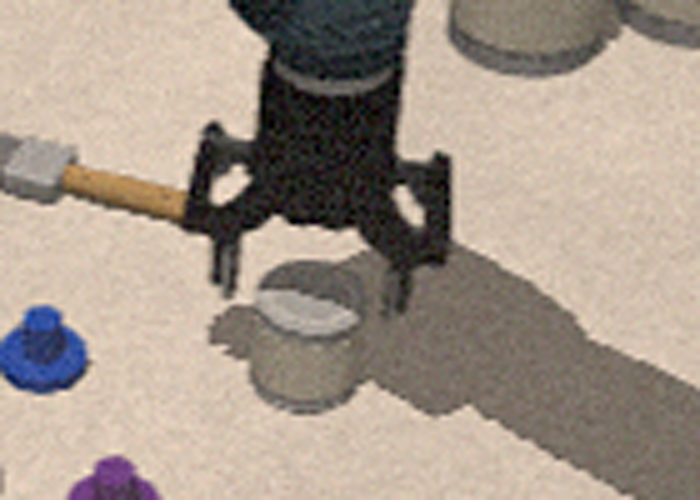

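The fingers straddle the tin evenly: the tin is at 256–362 and the inner finger faces are at about 238 and 388. I'll go down, squeeze, open, turn a quarter and squeeze again to centre it.

>>> drive_tool(
  series=[
    [1.5,-0.1,0,0,0,0,1],
    [3,-0.1,0,0,0,0,1],
    [3.6,-0.1,0,0,0,0,1],
    [3.6,-0.1,0,0,0,0,1],
    [3.6,-0.1,0,0,0,0,0],
    [3.6,-0.1,0,0,0,0,0],
    [3.6,-0.1,0,0,0,0,0],
    [3.6,-0.1,0,0,0,0,0],
  ],
)

```text
clock: 13.9
tool_pos: [0.4446, -0.2893, -0.0246]
eef_rot: [0.0, 0.707, -0.001, 0.707]
force: [-0.1, -0.9, 4.7]
width: 0.0647
```

>>> drive_tool(
  series=[
    [0,0,0,0,0,0,1],
    [0,0,0,0,0,0,1],
    [0,0,0,0,0,0,1],
    [0,0,0,1.571,0,0,1],
    [0,0,0,1.571,0,0,1],
    [0,0,0,1.571,0,0,1],
    [0,0,0,1.571,0,0,1],
    [0,0,0,1.571,0,0,1],
    [0,0,0,1.571,0,0,1],
    [0,0,0,1.571,0,0,1],
    [0,0,0,1.571,0,0,1],
    [0,0,0,1.571,0,0,1],
    [0,0,0,1.571,0,0,1],
    [0,0,0,1.571,0,0,0],
    [0,0,0,1.571,0,0,0],
    [0,0,0,1.571,0,0,0],
    [0,0,0,1.571,0,0,0],
  ],
)

```text
clock: 16.02
tool_pos: [0.4444, -0.2892, -0.0249]
eef_rot: [-0.5, -0.499, 0.501, -0.5]
force: [0.4, -0.9, 3.3]
width: 0.0648
```

Run:
```python
from h import *
st,p,r=tool();print(p,st["force"],st["width"],st["qpos"].round(2)); delta([.449,-.0045,.07],-np.pi/2)
```

```text
[ 0.44443463 -0.28916532 -0.02489025] [ 0.36397459 -0.90533396  3.29444284] 0.06480439083853708 [-0.79  0.29  1.97 -0.    0.89  0.78]
jaw yaw now -1.573 -> -1.571 shift cm [ -9.51   0.41 -28.46] rot [-0.002  0.001 -0.001] q6 0.78 t 16.025
```

>>> drive_tool(
  series=[
    [-4,0,0,0,0,0,0],
    [-8,0,0,0,0,0,0],
    [-8,0,0,0,0,0,0],
    [-8,0.2,-5,0,0,0,0],
    [-8,0.4,-10,0,0,0,0],
    [-8,0.4,-15,0,0,0,0],
    [-8,0.4,-20,0,0,0,0],
    [-8,0.4,-25,0,0,0,0],
    [-8,0.4,-28.4,0,0,0,0],
    [-8,0.4,-28.4,0,0,0,0],
    [-6,0.4,-28.4,0,0,0,0],
    [-4.5,0.4,-28.4,0,0,0,0],
    [-4.5,0.4,-28.4,0,0,0,0],
    [-4.5,0.4,-28.4,0,0,0,0],
  ],
)

```text
clock: 17.77
tool_pos: [0.4488, -0.0051, 0.0197]
eef_rot: [-0.501, -0.499, 0.501, -0.499]
force: [-1.1, -0.5, -3.1]
width: 0.0646
```

Run:
```python
from h import *
st,p,r=tool();print(p,st["force"],st["width"])
o=[]
s=get_image("side");o=cv2.resize(s["image"][130:250,230:370],None,fx=5,fy=5,interpolation=cv2.INTER_CUBIC)
cv2.imwrite("pics/j.png",cv2.convertScaleAbs(o,alpha=2.2))
```

```text
[ 0.44884383 -0.00510445  0.01973899] [-1.12124442 -0.53590315 -3.07394822] 0.06462971836746971
```

View pics/j.png

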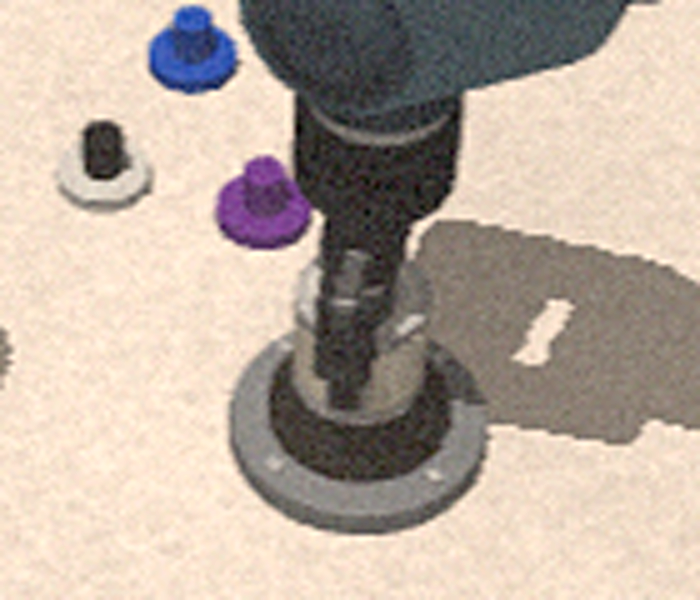

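Run:
```python
from h import *
s=get_image("side")
def low(P,r,z):  # extents of a horizontal circle
    q=np.array([proj(s,[P[0]+r*np.cos(a),P[1]+r*np.sin(a),z]) for a in np.linspace(0,6.28,200)])
    q=(q-[230,130])*5; return np.r_[q.min(0),q.max(0)].round(0)
pl=[.446,-.004]
print("foot base (230,?,488,531)",low(pl,.066,0),"foot top",low(pl,.066,.018),"disc (268,?,452,480)",low(pl,.046,.03),low(pl,.046,.018))
print("tin bottom (298,?,430,423)",low(pl,.033,.0446),"lid (295,248?,432)",low(pl,.033,.1066))
```

```text
foot base (230,?,488,531) [225. 337. 483. 535.] foot top [225. 314. 486. 512.] disc (268,?,452,480) [265. 327. 449. 465.] [265. 342. 447. 480.]
tin bottom (298,?,430,423) [292. 326. 425. 426.] lid (295,248?,432) [296. 241. 434. 341.]
```

The tin is centred on the plate in u (363 against 360) and agrees in v to about 2 mm. Lowering it now.

>>> drive_tool(
  series=[
    [0.7,0,0,0,0,0,0],
    [1.2,0,0,0,0,0,0],
    [1.4,0,0,0,0,0,0],
    [1.4,0,0,0,0,0,0],
  ],
)

```text
clock: 18.38
tool_pos: [0.4486, -0.0047, 0.0055]
eef_rot: [-0.5, -0.5, 0.501, -0.499]
force: [0.1, 0.4, -3.3]
width: 0.0649
```

>>> drive_tool(
  series=[
    [0.1,0,0,0,0,0,0],
    [0.1,0,0,0,0,0,0],
  ],
)

```text
clock: 18.62
tool_pos: [0.449, -0.0048, 0.0051]
eef_rot: [0.501, 0.499, -0.501, 0.5]
force: [-2.5, 0.6, 3.2]
width: 0.065
```

>>> drive_tool(
  series=[
    [0,0,0,0,0,0,1],
    [0,0,0,0,0,0,1],
    [0,0,0,0,0,0,1],
    [-3,0,0,0,0,0,1],
    [-9,0,0,0,0,0,1],
    [-11,0,0,0,0,0,1],
    [-11,0,0,0,0,0,1],
    [-11,0,0,0,0,0,1],
  ],
)

```text
clock: 19.62
tool_pos: [0.4477, -0.0045, 0.1133]
eef_rot: [-0.5, -0.5, 0.501, -0.499]
force: [-0.6, -0.0, 0.6]
width: 0.0857
```

Run:
```python
from h import *
st,p,r=tool();print(p,st["force"],st["width"]); delta([.635,.181,.03],.12-np.pi/2); print(r.as_matrix().round(3).tolist())
```

```text
[ 0.44773991 -0.00448492  0.11327547] [-0.57310606 -0.01433722  0.61248027] 0.08573674796818369
jaw yaw now -1.573 -> -1.451 shift cm [  8.3   18.7  -18.59] rot [-0.122 -0.001  0.002] q6 1.31 t 19.625
[[-0.002, 1.0, -0.002], [0.001, -0.002, -1.0], [-1.0, -0.002, -0.001]]
```

>>> drive_tool(
  series=[
    [0,18.7,-18.6,-0.122,0,0,1],
    [0,18.7,-18.6,-0.122,0,0,1],
    [0,18.7,-18.6,-0.122,0,0,1],
    [0,18.7,-18.6,-0.122,0,0,1],
    [0,18.7,-18.6,-0.122,0,0,1],
    [5,18.7,-18.6,-0.122,0,0,1],
    [8.3,18.7,-18.6,-0.122,0,0,1],
    [8.3,18.7,-18.6,-0.122,0,0,1],
    [8.3,18.7,-18.6,-0.122,0,0,1],
  ],
)

```text
clock: 20.75
tool_pos: [0.6365, 0.1805, 0.0325]
eef_rot: [0.469, 0.529, -0.469, 0.529]
force: [0.1, -0.1, 0.9]
width: 0.0855
```

>>> drive_tool(
  series=[
    [2,0,0,0,0,0,1],
    [4,0,0,0,0,0,1],
    [5.5,0,0,0,0,0,1],
    [6.2,0,0,0,0,0,1],
    [6.2,0,0,0,0,0,1],
    [6.2,0,0,0,0,0,0],
    [6.2,0,0,0,0,0,0],
    [6.2,0,0,0,0,0,0],
    [6.2,0,0,0,0,0,0],
    [6.2,0,0,0,0,0,0],
  ],
)

```text
clock: 22.0
tool_pos: [0.6373, 0.181, -0.029]
eef_rot: [0.47, 0.528, -0.469, 0.53]
force: [-0.5, -0.2, 6.3]
width: 0.0543
```

>>> drive_tool(
  series=[
    [0,0,0,0,0,0,1],
    [0,0,0,0,0,0,1],
    [0,0,0,0,0,0,1],
    [-4,0,0,0,0,0,1],
    [-4,0,0,-1.571,0,0,1],
    [-4,0,0,-1.571,0,0,1],
    [-4,0,0,-1.571,0,0,1],
    [-4,0,0,-1.571,0,0,1],
    [-4,0,0,-1.571,0,0,1],
    [-4,0,0,-1.571,0,0,1],
    [-4,0,0,-1.571,0,0,1],
    [-4,0,0,-1.571,0,0,1],
    [-4,0,0,-1.571,0,0,1],
    [-4,0,0,-1.571,0,0,1],
    [-4,0,0,-1.571,0,0,1],
  ],
)

```text
clock: 23.88
tool_pos: [0.636, 0.1808, 0.0095]
eef_rot: [-0.042, 0.706, 0.042, 0.706]
force: [0.1, 0.2, 0.4]
width: 0.0852
```

>>> drive_tool(
  series=[
    [2,0,0,0,0,0,1],
    [4,0,0,0,0,0,1],
    [4.3,0,0,0,0,0,1],
    [4.3,0,0,0,0,0,0],
    [4.3,0,0,0,0,0,0],
    [4.3,0,0,0,0,0,0],
    [4.3,0,0,0,0,0,0],
    [4.3,0,0,0,0,0,0],
  ],
)

```text
clock: 24.88
tool_pos: [0.6369, 0.181, -0.0324]
eef_rot: [-0.042, 0.705, 0.042, 0.706]
force: [-0.1, 0.3, 3.9]
width: 0.0545
```

Run:
```python
from h import *
st,p,r=tool();print(p,st["force"],st["width"],st["qpos"].round(2)); delta([.4488,-.0048,.075],0)
M=r.as_matrix();print(M.round(3).tolist()); print(r.inv().apply(np.array([.4488,-.0048,.1])-p)*100)
```

```text
[ 0.63692008  0.18095454 -0.03241904] [-0.08925864  0.25170415  3.85996564] 0.054488599898198674 [ 0.11  0.55  1.62 -0.    0.97 -0.01]
jaw yaw now 0.12 -> 0.0 shift cm [-10.78 -16.19 -20.88] rot [ 0.12   0.002 -0.   ] q6 -0.01 t 24.875
[[0.002, -0.12, 0.993], [0.0, 0.993, 0.12], [-1.0, -0.0, 0.002]]
[-13.27515313 -16.18991315 -20.87927569]
```

>>> drive_tool(
  series=[
    [-4,0,0,0,0,0,0],
    [-9,0,0,0,0,0,0],
    [-13,0,0,0,0,0,0],
    [-13,0,0,0,0,0,0],
    [-13,-4,-5.2,0.03,0,0,0],
    [-13,-8,-10.4,0.06,0,0,0],
    [-13,-12,-15.6,0.1,0,0,0],
    [-13,-16.2,-20.9,0.12,0,0,0],
    [-13,-16.2,-20.9,0.12,0,0,0],
    [-13,-16.2,-20.9,0.12,0,0,0],
    [-11.5,-16.2,-20.9,0.12,0,0,0],
    [-10.5,-16.2,-20.9,0.12,0,0,0],
    [-10.5,-16.2,-20.9,0.12,0,0,0],
  ],
)

```text
clock: 26.5
tool_pos: [0.4471, -0.0041, 0.07]
eef_rot: [-0.0, 0.708, 0.001, 0.706]
force: [0.1, 0.1, -0.3]
width: 0.0545
```

Run:
```python
from h import *
st,p,r=tool();print(p,st["force"],st["width"]); delta([.4488,-.0048,.0605],0)
s=get_image("side");o=cv2.resize(s["image"][110:230,230:370],None,fx=5,fy=5,interpolation=cv2.INTER_CUBIC)
cv2.imwrite("pics/k.png",cv2.convertScaleAbs(o,alpha=2.2))
```

```text
[ 0.44713828 -0.00413636  0.0699888 ] [ 0.13135529  0.07194672 -0.31155423] 0.05446493196159741
jaw yaw now 0.001 -> 0.0 shift cm [ 0.95 -0.07  0.17] rot [ 0.001 -0.003 -0.001] q6 -0.27 t 26.5
```

View pics/k.png

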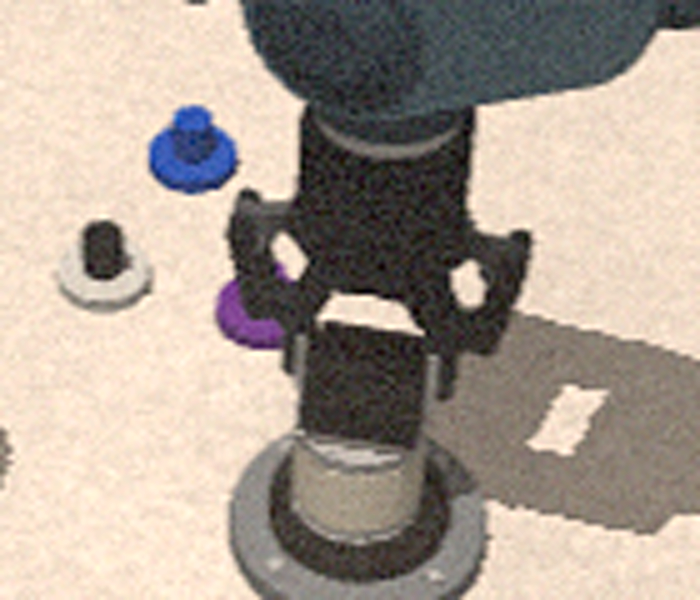

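The pad is held flat over the tin, with mid u 361 against 360. Lowering it.

>>> drive_tool(
  series=[
    [0.5,-0.1,0.1,0,0,0,0],
    [0.8,-0.1,0.1,0,0,0,0],
    [0.9,-0.1,0.1,0,0,0,0],
    [0.9,-0.1,0.1,0,0,0,0],
    [0.9,-0.1,0.1,0,0,0,0],
  ],
)

```text
clock: 27.18
tool_pos: [0.4491, -0.006, 0.0628]
eef_rot: [-0.0, 0.707, -0.0, 0.707]
force: [-0.1, 0.1, -1.9]
width: 0.0544
```

>>> drive_tool(
  series=[
    [0.1,0,0,0,0,0,0],
    [0.1,0,0,0,0,0,0],
  ],
)

```text
clock: 27.42
tool_pos: [0.449, -0.006, 0.0617]
eef_rot: [0.0, 0.707, -0.0, 0.707]
force: [-0.2, -0.2, -0.3]
width: 0.0543
```

>>> drive_tool(
  series=[
    [0.1,0.1,0,0,0,0,0],
    [0.2,0.1,0,0,0,0,0],
    [0.2,0.1,0,0,0,0,0],
  ],
)

```text
clock: 27.8
tool_pos: [0.449, -0.005, 0.0596]
eef_rot: [-0.0, 0.707, 0.0, 0.707]
force: [-0.5, -0.6, -1.0]
width: 0.0546
```

>>> drive_tool(
  series=[
    [0.1,0,0,0,0,0,0],
    [0.1,0,0,0,0,0,0],
  ],
)

```text
clock: 28.05
tool_pos: [0.4491, -0.005, 0.0595]
eef_rot: [-0.0, 0.707, 0.0, 0.707]
force: [-3.7, 1.4, 7.2]
width: 0.0544
```

>>> drive_tool(
  series=[
    [0,0,0,0,0,0,1],
    [0,0,0,0,0,0,1],
    [0,0,0,0,0,0,1],
    [-3,0,0,0,0,0,1],
    [-6,0,0,0,0,0,1],
    [-6,0,0,0,0,0,1],
    [-6,0,0,0,0,0,1],
  ],
)

```text
clock: 28.92
tool_pos: [0.4484, -0.0048, 0.1178]
eef_rot: [0.0, 0.708, 0.0, 0.707]
force: [-1.0, 0.6, -0.1]
width: 0.0854
```

Run:
```python
from h import *
st,p,r=tool();print(p,st["force"],st["width"]); delta([.417,.277,.05],0)
c=get_image("top");s=get_image("side"); P=onz(c,139,248,.056)
q=[proj(s,[P[0]+.025*np.cos(a),P[1]+.025*np.sin(a),z]) for z in(0,.056) for a in np.linspace(0,6.28,90)]
print(P,np.min(q,0),np.max(q,0),"seen 281 296 305 ~326")
```

```text
[ 0.44837745 -0.00483157  0.11776501] [-0.98735603  0.59159308 -0.07271472] 0.08543713062546504
jaw yaw now -0.0 -> 0.0 shift cm [ 6.79 28.18 -3.13] rot [-0.    -0.001 -0.   ] q6 -0.26 t 28.925
[0.41411397 0.27785176 0.056     ] [279.3841451 292.8283536] [304.06098229 327.20742282] seen 281 296 305 ~326
```

>>> drive_tool(
  series=[
    [0,28.2,-3.1,0,0,0,1],
    [0,28.2,-3.1,0,0,0,1],
    [0,28.2,-3.1,0,0,0,1],
    [0,28.2,-3.1,0,0,0,1],
    [0,28.2,-3.1,0,0,0,1],
    [0,28.2,-3.1,0,0,0,1],
    [3,28.2,-3.1,0,0,0,1],
    [6,28.2,-3.1,0,0,0,1],
    [8,28.2,-3.1,0,0,0,1],
    [10,28.2,-3.1,0,0,0,1],
    [12,28.2,-3.1,0,0,0,1],
    [14,28.2,-3.1,0,0,0,1],
    [14.5,28.2,-3.1,0,0,0,1],
    [14.5,28.2,-3.1,0,0,0,1],
    [14.5,28.2,-3.1,0,0,0,0],
    [14.5,28.2,-3.1,0,0,0,0],
    [14.5,28.2,-3.1,0,0,0,0],
    [14.5,28.2,-3.1,0,0,0,0],
    [14.5,28.2,-3.1,0,0,0,0],
  ],
)

```text
clock: 31.4
tool_pos: [0.4188, 0.2773, -0.0254]
eef_rot: [0.0, 0.707, 0.0, 0.708]
force: [-1.3, -0.0, 6.2]
width: 0.0492
```

>>> drive_tool(
  series=[
    [0,0,0,0,0,0,1],
    [0,0,0,0,0,0,1],
    [0,0,0,0,0,0,1],
    [0,0,0,-1.571,0,0,1],
    [0,0,0,-1.571,0,0,1],
    [0,0,0,-1.571,0,0,1],
    [0,0,0,-1.571,0,0,1],
    [0,0,0,-1.571,0,0,1],
    [0,0,0,-1.571,0,0,1],
    [0,0,0,-1.571,0,0,1],
    [0,0,0,-1.571,0,0,1],
    [0,0,0,-1.571,0,0,1],
    [0,0,0,-1.571,0,0,1],
    [0,0,0,-1.571,0,0,1],
    [0,0,0,-1.571,0,0,0],
    [0,0,0,-1.571,0,0,0],
    [0,0,0,-1.571,0,0,0],
    [0,0,0,-1.571,0,0,0],
    [0,0,0,-1.571,0,0,0],
  ],
)

```text
clock: 33.78
tool_pos: [0.4186, 0.2773, -0.0259]
eef_rot: [-0.5, 0.5, 0.5, 0.5]
force: [0.2, 0.4, 4.4]
width: 0.0492
```

Run:
```python
from h import *
st,p,r=tool();print(p,st["force"],st["width"],st["qpos"].round(2)); delta([.449,-.005,.10],np.pi/2)
```

```text
[ 0.41858353  0.2772784  -0.02585219] [0.24143506 0.3705079  4.41840999] 0.04920741968978223 [ 0.36  0.23  2.04  0.    0.87 -1.21]
jaw yaw now 1.571 -> 1.571 shift cm [-12.6   -3.05 -28.22] rot [0.    0.001 0.001] q6 -1.21 t 33.775
```

>>> drive_tool(
  series=[
    [-4,0,0,0,0,0,0],
    [-9,0,0,0,0,0,0],
    [-14,0,0,0,0,0,0],
    [-15,0,0,0,0,0,0],
    [-15,-0.5,-5,0,0,0,0],
    [-15,-1,-10,0,0,0,0],
    [-15,-1.5,-15,0,0,0,0],
    [-15,-2,-20,0,0,0,0],
    [-15,-2.5,-25,0,0,0,0],
    [-15,-3,-28.2,0,0,0,0],
    [-15,-3,-28.2,0,0,0,0],
    [-15,-3,-28.2,0,0,0,0],
    [-13.5,-3,-28.2,0,0,0,0],
    [-12.5,-3,-28.2,0,0,0,0],
    [-12.5,-3,-28.2,0,0,0,0],
    [-12.5,-3,-28.2,0,0,0,0],
  ],
)

```text
clock: 35.78
tool_pos: [0.4481, -0.0048, 0.0987]
eef_rot: [-0.5, 0.5, 0.5, 0.5]
force: [-0.8, -0.4, -1.6]
width: 0.0494
```

Run:
```python
from h import *
st,p,r=tool();print(p,st["force"],st["width"]); delta([.449,-.005,.089],np.pi/2)
```

```text
[ 0.44813655 -0.00477671  0.098695  ] [-0.77733098 -0.36215116 -1.6014814 ] 0.04935151528002449
jaw yaw now 1.571 -> 1.571 shift cm [ 0.97 -0.09 -0.02] rot [ 0.001  0.    -0.   ] q6 -1.84 t 35.775
```

>>> drive_tool(
  series=[
    [0.4,-0.1,0,0,0,0,0],
    [0.7,-0.1,0,0,0,0,0],
    [0.9,-0.1,0,0,0,0,0],
    [0.9,-0.1,0,0,0,0,0],
    [0.9,-0.1,0,0,0,0,0],
  ],
)

```text
clock: 36.4
tool_pos: [0.4492, -0.005, 0.0898]
eef_rot: [0.5, -0.5, -0.5, -0.5]
force: [0.1, 0.4, -1.4]
width: 0.0487
```

>>> drive_tool(
  series=[
    [0.1,0,0,0,0,0,0],
    [0.1,0,0,0,0,0,0],
  ],
)

```text
clock: 36.65
tool_pos: [0.4491, -0.005, 0.0887]
eef_rot: [-0.5, 0.5, 0.5, 0.5]
force: [-0.4, 0.0, -1.7]
width: 0.0489
```

>>> drive_tool(
  series=[
    [0.1,0,0,0,0,0,0],
    [0.1,0,0,0,0,0,0],
  ],
)

```text
clock: 36.9
tool_pos: [0.4493, -0.005, 0.0881]
eef_rot: [0.5, -0.5, -0.5, -0.5]
force: [-2.2, 0.2, 2.2]
width: 0.0489
```

>>> drive_tool(
  series=[
    [0,0,0,0,0,0,1],
    [0,0,0,0,0,0,1],
    [0,0,0,0,0,0,1],
    [-3,0,0,0,0,0,1],
    [-7,0,0,0,0,0,1],
    [-9,0,0,0,0,0,1],
    [-9,0,0,0,0,0,1],
  ],
)

```text
clock: 37.78
tool_pos: [0.4503, -0.0053, 0.1794]
eef_rot: [0.501, -0.499, -0.499, -0.501]
force: [0.2, -0.1, -0.8]
width: 0.0858
```

Run:
```python
from h import *
st,p,r=tool();print(p,st["force"],st["width"]); delta([.624,-.157,.05],np.pi/2)
```

```text
[ 0.45030941 -0.00529189  0.17936138] [ 0.2226842  -0.06439297 -0.81417156] 0.08579191299320121
jaw yaw now 1.571 -> 1.571 shift cm [ 13.02 -17.31 -15.16] rot [ 0.    -0.001  0.004] q6 -1.84 t 37.775
```

>>> drive_tool(
  series=[
    [0,-17.3,-15.2,0,0,0,0.55],
    [0,-17.3,-15.2,0,0,0,0.55],
    [0,-17.3,-15.2,0,0,0,0.55],
    [0,-17.3,-15.2,0,0,0,0.55],
    [0,-17.3,-15.2,0,0,0,0.55],
    [5,-17.3,-15.2,0,0,0,0.55],
    [10,-17.3,-15.2,0,0,0,0.55],
    [13,-17.3,-15.2,0,0,0,0.55],
    [13,-17.3,-15.2,0,0,0,0.55],
    [13,-17.3,-15.2,0,0,0,0.55],
  ],
)

```text
clock: 39.02
tool_pos: [0.6225, -0.1568, 0.0489]
eef_rot: [0.501, -0.5, -0.5, -0.5]
force: [-0.0, 0.2, 0.4]
width: 0.0464
```

Run:
```python
from h import *
st,p,r=tool();print(p,st["force"],st["width"]); delta([.624,-.157,-.0225],np.pi/2)
s=get_image("side");o=cv2.resize(s["image"][90:200,190:330],None,fx=4,fy=4,interpolation=cv2.INTER_CUBIC)
b=cv2.resize(s["image"][100:240,240:370],None,fx=3,fy=3,interpolation=cv2.INTER_CUBIC)
f=np.zeros((440,800,3),np.uint8); f[:440,:410]=o[:,:410]; f[:420,410:]=b
cv2.imwrite("pics/l.png",cv2.convertScaleAbs(f,alpha=2.2))
```

```text
[ 0.62253367 -0.15680771  0.04885613] [-0.00944465  0.20505273  0.35801454] 0.04639875100300913
jaw yaw now 1.571 -> 1.571 shift cm [ 7.14 -0.14 -0.02] rot [ 0.001 -0.001  0.001] q6 -1.99 t 39.025
```

View pics/l.png

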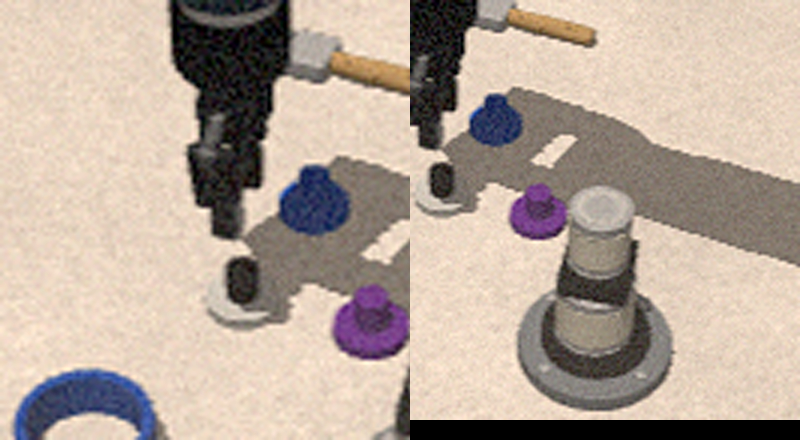

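Run:
```python
from h import *
s=get_image("side")
for P in([.6205,-.157,.023],[.6225,-.130,.092],[.6185,-.130,.092]): print((proj(s,P)-[190,90])*4)
```

```text
[240.51695238 277.69212797]
[224.35307343 228.41223302]
[230.14817444 229.33312801]
```

>>> drive_tool(
  series=[
    [2,-0.1,0,0,0,0,0.55],
    [3.5,-0.1,0,0,0,0,0.55],
    [3.5,-0.1,0,0,0,0,0.55],
  ],
)

```text
clock: 39.5
tool_pos: [0.6213, -0.1562, 0.0101]
eef_rot: [-0.499, 0.501, 0.502, 0.499]
force: [-0.4, -0.8, -0.3]
width: 0.0467
```

>>> drive_tool(
  series=[
    [1,0,0,0,0,0,0.55],
    [2,0,0,0,0,0,0.55],
    [2.8,0,0,0,0,0,0.55],
    [2.8,0,0,0,0,0,0.55],
  ],
)

```text
clock: 40.0
tool_pos: [0.6224, -0.1567, -0.0163]
eef_rot: [-0.499, 0.5, 0.501, 0.5]
force: [0.6, 0.9, 0.1]
width: 0.0471
```

>>> drive_tool(
  series=[
    [0.3,0,0,0,0,0,0],
    [0.3,0,0,0,0,0,0],
    [0.3,0,0,0,0,0,0],
    [0.3,0,0,0,0,0,0],
  ],
)

```text
clock: 40.5
tool_pos: [0.6233, -0.157, -0.018]
eef_rot: [0.5, -0.5, -0.5, -0.5]
force: [0.6, 0.4, 1.2]
width: 0.0215
```

>>> drive_tool(
  series=[
    [0,0,0,0,0,0,0.55],
    [0,0,0,0,0,0,0.55],
    [0,0,0,0,0,0,0.55],
    [0,0,0,1.571,0,0,0.55],
    [0,0,0,1.571,0,0,0.55],
    [0,0,0,1.571,0,0,0.55],
    [0,0,0,1.571,0,0,0.55],
    [0,0,0,1.571,0,0,0.55],
    [0,0,0,1.571,0,0,0.55],
    [0,0,0,1.571,0,0,0.55],
    [0,0,0,1.571,0,0,0.55],
    [0,0,0,1.571,0,0,0.55],
    [0,0,0,1.571,0,0,0.55],
    [0,0,0,1.571,0,0,0.55],
    [0,0,0,1.571,0,0,0],
    [0,0,0,1.571,0,0,0],
    [0,0,0,1.571,0,0,0],
    [0,0,0,1.571,0,0,0],
  ],
)

```text
clock: 42.75
tool_pos: [0.6234, -0.1571, -0.018]
eef_rot: [-0.0, 0.707, -0.0, 0.707]
force: [0.3, -0.8, 2.4]
width: 0.0219
```

Run:
```python
from h import *
st,p,r=tool();print(p,st["force"],st["width"],r.as_matrix().round(3).tolist()); delta([.4492,-.005,.16],0)
```

```text
[ 0.62338543 -0.15708875 -0.01801183] [ 0.26283049 -0.80279498  2.41271108] 0.021856925437412012 [[0.001, -0.0, 1.0], [-0.0, 1.0, 0.0], [-1.0, -0.0, 0.001]]
jaw yaw now 0.0 -> 0.0 shift cm [-17.82  15.21 -17.41] rot [0.    0.001 0.   ] q6 -0.42 t 42.75
```

>>> drive_tool(
  series=[
    [-4,0,0,0,0,0,0],
    [-9,0,0,0,0,0,0],
    [-14,0,0,0,0,0,0],
    [-19,0,0,0,0,0,0],
    [-21,0,0,0,0,0,0],
    [-21,0,0,0,0,0,0],
    [-21,4,-4.5,0,0,0,0],
    [-21,8,-9,0,0,0,0],
    [-21,12,-13.5,0,0,0,0],
    [-21,15.2,-17.4,0,0,0,0],
    [-21,15.2,-17.4,0,0,0,0],
    [-21,15.2,-17.4,0,0,0,0],
    [-19.5,15.2,-17.4,0,0,0,0],
    [-18.2,15.2,-17.4,0,0,0,0],
    [-18.2,15.2,-17.4,0,0,0,0],
    [-18.2,15.2,-17.4,0,0,0,0],
    [-18.2,15.2,-17.4,0,0,0,0],
  ],
)

```text
clock: 44.88
tool_pos: [0.4495, -0.0051, 0.1642]
eef_rot: [-0.0, 0.707, -0.0, 0.707]
force: [-0.2, 0.5, -0.9]
width: 0.0217
```

Run:
```python
from h import *
st,p,r=tool();print(p,st["force"],st["width"]); delta([.4492,-.005,.1525],0)
```

```text
[ 0.449531   -0.00509301  0.16419772] [-0.17110933  0.49466356 -0.9322491 ] 0.021711631043236174
jaw yaw now -0.0 -> 0.0 shift cm [ 1.17  0.01 -0.03] rot [-0.     0.001  0.   ] q6 -0.26 t 44.875
```

>>> drive_tool(
  series=[
    [0.5,0,0,0,0,0,0],
    [0.9,0,0,0,0,0,0],
    [1.1,0,0,0,0,0,0],
    [1.1,0,0,0,0,0,0],
    [1.1,0,0,0,0,0,0],
  ],
)

```text
clock: 45.5
tool_pos: [0.4492, -0.005, 0.1528]
eef_rot: [-0.0, 0.707, -0.0, 0.707]
force: [-0.3, -0.5, -0.7]
width: 0.0217
```

>>> drive_tool(
  series=[
    [0.1,0,0,0,0,0,0],
    [0.1,0,0,0,0,0,0],
  ],
)

```text
clock: 45.75
tool_pos: [0.4493, -0.005, 0.152]
eef_rot: [-0.0, 0.707, -0.0, 0.707]
force: [0.8, -0.4, 0.0]
width: 0.0218
```

>>> drive_tool(
  series=[
    [0.05,0,0,0,0,0,0],
    [0.05,0,0,0,0,0,0],
    [0.05,0,0,0,0,0,0.6],
    [0.05,0,0,0,0,0,0.6],
    [0.05,0,0,0,0,0,0.6],
    [-3,0,0,0,0,0,0.6],
    [-8,0,0,0,0,0,0.6],
    [-10,0,0,0,0,0,0.6],
    [-10,0,0,0,0,0,0.6],
    [-10,-6,0,0,0,0,0.6],
    [-10,-12,0,0,0,0,0.6],
    [-10,-18,0,0,0,0,0.6],
    [-10,-24,0,0,0,0,0.6],
    [-10,-30,0,0,0,0,0.6],
    [-10,-30,0,0,0,0,0.6],
    [-10,-30,0,0,0,0,0.6],
  ],
)

```text
clock: 47.75
tool_pos: [0.4485, -0.3042, 0.2498]
eef_rot: [0.001, 0.708, 0.001, 0.706]
force: [0.1, -0.2, -0.1]
width: 0.0514
```

Run:
```python
from h import *
print(tool()[0]["clock"],tool()[1])
s=get_image("side");c=get_image("top")
f=np.zeros((560,800,3),np.uint8)
f[:560,:400]=cv2.resize(s["image"][95:235,250:350],(400,560),interpolation=cv2.INTER_CUBIC)
f[:400,400:]=cv2.resize(c["image"][186:286,199:299],(400,400),interpolation=cv2.INTER_CUBIC)
cv2.imwrite("pics/m.png",cv2.convertScaleAbs(f,alpha=2))
for z,x in((.03,0),(.092,0),(.114,0),(.17,0),(.206,0)): print(z,(proj(s,[.445,-.005,z])-[250,95])*4,(proj(c,[.445,-.005,z])-[199,186])*4+[400,0])
```

```text
47.75 [ 0.44850747 -0.3041932   0.24984054]
0.03 [207.27117939 454.42905593] [600.50604078 201.10372925]
0.092 [212.83033956 387.4399354 ] [600.51934011 197.1725127 ]
0.114 [214.91224682 362.34659954] [600.52450754 195.64896019]
0.17 [220.49467359 295.04546855] [600.53889951 191.4170971 ]
0.206 [224.31508228 248.97371573] [600.54922549 188.39108408]
```

The viewer has reached its limit, so I'll check the stack numerically from colour masks.

Run:
```python
from h import *
c=get_image("top");s=get_image("side")
dark=lambda i:i.astype(int).max(2)<45
for n,cam,u,v in(("top",c,249,233),("side",s,306,162)):
    ce,st,l=blob(dark(cam["image"]),u,v); print(n,"knob",ce,st,"expect",proj(cam,[.445,-.005,.193]))
# silver cap disc + everything not dark inside black disc in top view: extent
u,v=250,234; i=c["image"].astype(int).max(2)
print(i[v-20:v+21:1,u]); print(i[v,u-26:u+27])
# side: row-wise extents of bright/dark along the stack
g=s["image"].astype(int).max(2)
for r in range(155,212,4): print(r,g[r,285:325].tolist())
# bystanders/lookalikes: change vs first pictures
a=cv2.imread("pics/top0.png").astype(int); d=(abs(c["image"]-a).max(2)>45).astype(np.uint8)
n,_,st,ce=cv2.connectedComponentsWithStats(cv2.morphologyEx(d,2,np.ones((3,3)))); print([(st[k].tolist()) for k in range(1,n) if st[k,4]>20])
```

```text
top knob [249.71830986 231.52112676] [245 227  10  10  71] expect [249.13634755 233.37850284]
side knob [304.4015748  161.50393701] [300 155  10  14 127] expect [305.72835695 161.46951368]
[ 96  97  96  91  70  59 132 149 153 155 154 147  91  38  26  27  26  26
  27  27  30  27  29  82 141 153 155 151 152 138  69  57  68  41  14   5
  18  18  25  47  87]
[136 108  97  95  97  97  95  92  52  21  21  45 116 121 146 154 154 155
 154 152 124  65  37  31  28  30  30  27  24  31  69  80  83  98 143 152
 148  97  49  20   6  11  32  47  50  51  49  49  61  69  95 148 156]
155 [103, 104, 105, 108, 106, 102, 106, 103, 103, 106, 103, 112, 106, 109, 109, 92, 49, 32, 27, 26, 32, 25, 41, 79, 110, 104, 105, 100, 106, 102, 103, 100, 99, 104, 106, 102, 106, 98, 101, 101]
159 [99, 108, 103, 100, 99, 106, 102, 103, 106, 104, 109, 105, 95, 103, 73, 27, 26, 34, 26, 17, 25, 32, 30, 30, 43, 81, 110, 105, 103, 102, 98, 99, 98, 99, 101, 101, 104, 99, 95, 103]
163 [61, 64, 90, 106, 105, 105, 109, 100, 87, 93, 90, 95, 96, 84, 57, 25, 24, 26, 25, 30, 30, 31, 24, 25, 34, 47, 74, 94, 94, 94, 96, 97, 96, 96, 101
[... 1604 characters left out ...]
, 65, 66, 66, 65, 58, 59, 56, 57, 55, 55, 55, 50, 46, 52, 53, 49, 46, 53, 46, 49, 50, 60, 54, 62, 48, 32, 22, 40, 42, 28, 49, 63, 60, 83, 102]
207 [29, 34, 30, 54, 68, 64, 64, 69, 68, 69, 68, 70, 75, 73, 64, 69, 68, 67, 67, 63, 68, 65, 63, 69, 62, 53, 59, 59, 46, 34, 27, 23, 27, 30, 50, 66, 57, 55, 60, 56]
211 [32, 27, 32, 51, 68, 60, 66, 65, 72, 70, 72, 68, 69, 69, 66, 73, 76, 74, 70, 71, 62, 65, 63, 63, 62, 53, 58, 58, 41, 26, 19, 32, 26, 30, 32, 43, 61, 61, 61, 61]
[[171, 157, 24, 24, 509], [128, 165, 384, 219, 27674], [300, 167, 11, 11, 96], [236, 220, 26, 25, 417], [342, 227, 22, 24, 158], [271, 238, 8, 15, 67], [145, 241, 15, 19, 198], [474, 252, 22, 16, 241], [25, 339, 102, 45, 2261]]
```

Run:
```python
from h import *
print(job_done())
```

```text
the job is handed in; nothing more can be done
None
```

The stack is built on the mixer plate in the order asked: wide tin, rubber pad, narrow tin, then the metal cap with its knob up. I handed the job in at about 48 s. I squeezed each piece twice, a quarter turn apart, to centre it in the jaws, then set it down until the force reading showed contact. The gripper was open and well clear of the stack at the end.

- **TCP height error:** the reported height was 36.6 mm too low. I found this by touching the counter with the shut fingers at up to 33 N, and corrected every height for it.
- **Final check of the stack:** the knob is at the height expected for a standing stack. The pieces were all set down within about 0.5 mm of one axis by the robot's readings. Both cameras put that axis about 3 mm towards +x from the plate centre, close to the 2 mm camera calibration, and I left it.
- **Cap contact:** the last contact, under the cap, was only a faint force change. I lowered it another 0.5 mm before letting go.
- **Final check not seen by eye:** the viewer refused my last picture because its limit was reached, so the finished stack was checked only from colour masks. The stack without the cap was last seen straight in a side view.
- **Bystanders:** comparing before and after pictures showed no change at the mallet or tape roll. The arm blocked part of the view near the brush, so that one is not fully confirmed. The forces I read gave no sign of touching any of them.

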